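# Restock the vial drawer

### The arm

A 6-joint arm with a two-finger parallel gripper is mounted at the origin on the work surface; the furniture and walls round the work are solid. World frame = base frame: x ahead of the robot, y to its left, z up, the work surface at z = 0. Lengths are in m, angles in rad, forces in N, time in s.
With the tool pointing down it reaches from about 0.35 to 0.85 m from the base axis. Payload 8.1 kg.
Tool frame: the origin (TCP) lies on the centre line of the jaws, within the pads' length; the fingertips stand 17 mm ahead of it and the grasp point (between the pads) lies 2 mm behind it; z points along the fingers, y is the line along which they close (so a half turn about z gives the same grasp; the last joint's range is limited). The gripper opens to 93 mm and grips with 3 to 60 N. Pads are 15 mm wide; open, the fingers measure 128 mm over their backs; the gripper's body (75 mm by 188 mm) begins 65 mm behind the grasp point.
Start: joints at [1.152, 0.13, 1.488, -0, 1.523, -0.085], TCP at [0.197, 0.567, 0.209] pointing down, gripper open.
Joint ranges: [-2.96, 2.96], [-0.89, 2.26], [0.02, 2.5], [-1.34, 4.48], [0, 2.73], [-2.66, 2.66]. Speed limits (rad/s): [2.39, 2.39, 2.79, 3.14, 3.14, 3.14].

### API

Orientations are given as a rotation vector (axis times angle).
In Python, from plant import robot, optics, close_job, models gives the robot as it stands.
- The arm moves only by the shell command python3 -m inch 'ROWS' [OPENING] [FORCE]. ROWS is a JSON object of lists of equal length, an entry for each row: "travel": the shift along the tool's x, y, z in m, a list of three; "spin": the turn about the tool's z in rad. In form: {"travel": [[x, y, z], ...], "spin": [spin, ...]}. A call has 1 to 10 rows; each row is the pose to reach, as a shift and turn from the pose commanded when the call began, along the tool's axes at that moment; what a row does not reach only later rows make up. A row lasts 1/12 s, in which the tool goes at most 41.7 mm and 7.16 degrees, less where a joint would pass 70% of its speed; a pose out of reach is approached as far as the arm can. A call with a gripper value outside its range is refused whole. OPENING is the closure, from 0 (fully open) to 1 (shut), set as the call begins (- or left out, the last holds). The fingers move at their own pace and stop on an object; FORCE is the grip in N (left out, the last holds). Time passes only in rows, so rows that repeat a pose let the fingers close. It gives the time, the measured TCP pose, the force, the opening and the grip force at its end, in the units of the state.
- robot.read_state(): the state, without advancing time (a new reading comes with each control period).
- optics.read_camera(name): name is "scene" or "top" or "wrist"; returns (picture, depth): 384x512x3 uint8, red, green, blue; 384x512 float32, m along the optical axis (not along the pixel's ray), 0 where there is no reading.
- optics.camera_info(name): a dict with "camera_matrix" (3x3 intrinsics, pixels), "view" (4x4, takes a point from world to camera coordinates). Camera axes: x right, y down, z forward; pixel columns grow to the right and rows downward; lengths in m; the calibration is good to about 2 mm. A picture is of the moment at which its call begins: read the wrist's pose just before it. camera_info takes no time and is no camera call; for the wrist camera it gives the pose at the moment of the call.
- close_job(): hands the job in; it is judged then, once.
Trained networks look in the newest picture that a camera, given by its name, has taken for a name from the list of things; names that differ only in an ending like _2 or _b are one class to them, and where a whole thing is asked for, a point or a joint stands for the part that bears it (a point fixed in the world has none). Each returns a list of dicts, best first, with "p" (0 to 1); they miss things now and then, are a little off and sometimes report something else, mostly with a low value. They report only what shows in the picture. A call takes as long as a camera call. They do not tell look-alikes from the thing itself.
- models.look_for(camera, name): "centre" ([x, y, z] in m, in world coordinates, good to about 4 mm: the middle of the surface that is visible of it).
- models.masks_of(camera, name): "region" (384x512 bool, what is visible of it).
The state is a dict: "t": time; "q": joint angles; "dq": joint speeds; "joint_torque": joint torques, N m; "tool_pos": TCP position; "orientation": TCP orientation; "force": force on the tool from outside, world axes, zero at the start; "wrist_torque": the same for the moment, N m; "opening": finger opening in m; "gripper_force": force on a finger pad.
Only numpy, scipy, OpenCV 4.12 (cv2) and the standard library are available. Lean on these libraries where they do the work, as an engineer would, in place of code of your own. Each camera call takes 0.05 s, during which the arm holds its last target. There are 200 camera calls.

### The job

Pull open the drawer of the little grey cabinet by its handle, stand the spare vial from the table upright in the one pocket that is empty, and push the drawer fully shut again. Leave the other vials standing in their pockets and do not push the other things on the table, or the blister pack on the cabinet, out of their places.

Things in the scene. Friction and masses are not known exactly. Their poses are not given: they have to be found in the camera images.
- drawer (a joint): how far the drawer is pulled out, in m: 0 fully shut (front against the cabinet), 0.15 at its outer stop. A plain slide, about 2 N of friction and light damping; no spring or latch, it stays where it is left and does not come off.
- drawer_handle (a point): middle of the drawer's bar handle: round steel bar 10 mm thick, 68 long between legs 80 apart, 54 mm above the table, its centre line 42 mm in front of the front panel, open above and below, so a finger can go down behind it. Moves with the drawer. x axis points into the cabinet (the drawer opens along -x), y along the bar, z up.
- tray (a point): centre of the pocket floors in the drawer's grey insert, 12 mm above the table; moves with the drawer, axes as drawer_handle, which lies at x -128, z +42 mm from here. Six square pockets, 36 x 36 and 18 mm deep: 3 rows 44 mm apart along x, 2 columns 58 mm apart along y. All is level with the rims but the front panel: 126 wide, 12 thick, top 80 mm above the table, inner face at x -74.
- unit: low grey cabinet fixed on the table, one white-fronted drawer: 170 deep (x), 130 wide (y), 84 high; origin at the centre of its underside; front along its -x, which is turned sideways, to the robot's right. With the drawer at 0.15 the rear pockets' centres are 32 mm in front of the cabinet's face; shut, all pockets are under its top.
- pocket_0 (a point): centre of the floor of one of the six pockets (front row), moves with the drawer, axes as tray.
- pocket_1 (a point): centre of the floor of one of the six pockets (front row), moves with the drawer, axes as tray.
- pocket_2 (a point): centre of the floor of one of the six pockets (middle row), moves with the drawer, axes as tray.
- pocket_3 (a point): centre of the floor of one of the six pockets (middle row), moves with the drawer, axes as tray.
- pocket_4 (a point): centre of the floor of one of the six pockets (rear row), moves with the drawer, axes as tray.
- pocket_5 (a point): centre of the floor of one of the six pockets (rear row), moves with the drawer, axes as tray.
- spare: the spare: glass vial with a cap, 26 diameter, 53 high (body to grip up to about 42 mm), 30 to 50 g; origin at the centre of its underside, z up. Stands upright on the table, away from the cabinet on the robot's right.
- stock_1: a glass vial with a cap, 26 diameter, 53 high (body to grip up to about 42 mm), 30 to 50 g; origin at the centre of its underside, z up. Stands in one of the six pockets, in any of them; the pocket without one differs from run to run.
- stock_2: as stock_1. Stands in one of the six pockets, in any of them; the pocket without one differs from run to run.
- stock_3: as stock_1. Stands in one of the six pockets, in any of them; the pocket without one differs from run to run.
- stock_4: as stock_1. Stands in one of the six pockets, in any of them; the pocket without one differs from run to run.
- stock_5: as stock_1. Stands in one of the six pockets, in any of them; the pocket without one differs from run to run.
- stamp: bystander: rubber stamp with a wooden foot and round black grip, 23 x 50 x 52 high; origin at the centre of its underside.
- cup: bystander: clear dosing cup, 40 across, 36 high; origin at the centre of its underside.
- labels: bystander: roll of pale yellow labels lying flat, 67 x 70 x 30 high; origin at the centre of its underside.
- cream: bystander: pale cream tube lying down, 30 x 82 x 20 high; origin at the centre of its underside.
- blister: bystander: blister pack 88 x 38 x 5 lying on top of the cabinet; origin at the centre of its underside.
Things that resemble listed ones, but are neither listed nor needed, are in the scene too. What is shaped like the spare but orange is not meant.

How it is judged:
By the outcome, as a careful person would: the job done as asked, in the order asked, and still so for the second after the job is handed in, with the robot touching nothing.
It also fails if it takes over 61 s, if anything falls off the work surface, if the arm or the gripper's body presses on something with over 40 N, if the wrist force passes 120 N, or if a joint passes its speed limit or range.

## Working session

There is one attempt and no reset: what is moved stays moved. The work goes in short steps, Python scripts to look and compute and a shell command to move; the robot and the scene stay as the last step left them, time stands still between calls to the robot, and variables do not carry over. Pictures are saved under pics/ and viewed, at most 13 in all, crops included, and the job is handed in when it is done.

```bash
ls; mkdir -p pics; cat > h.py <<'E'
import numpy as np,cv2
from plant import robot,optics,models
def save(cam,fn):
    p,d=optics.read_camera(cam); cv2.imwrite('pics/'+fn,p[:,:,::-1]); return p,d
def pt(cam,d,u,v,info=None):
    i=info or optics.camera_info(cam);K=np.array(i['camera_matrix']);V=np.array(i['view'])
    c=np.linalg.inv(K)@[u,v,1]*d[v,u]
    return (np.linalg.inv(V)@[*c,1])[:3]
E
python3 - <<'E'
from h import *
s=robot.read_state();print(s['t'],s['tool_pos'],s['orientation'],s['opening'])
a,d=save('top','t0.png');
for n in ['drawer_handle','spare','stock_1','unit','cup','stamp','labels','cream','blister']:
    print(n,[(np.round(r['centre'],3).tolist(),round(r['p'],2)) for r in models.look_for('top',n)][:4])
b,_=save('scene','s0.png')
cv2.imwrite('pics/both.png',cv2.resize(np.vstack([a,b])[:,:,::-1],(400,600)))
E
```

```text
pics
0.0 [0.19631061 0.56634383 0.20817609] [-5.21791303e-01 -3.09745558e+00  2.83365911e-03] 0.09319285950679793
drawer_handle [([0.443, 0.135, 0.062], 0.63)]
spare [([0.485, -0.245, 0.034], 0.44)]
stock_1 []
unit [([0.449, 0.21, 0.084], 0.65)]
cup [([0.348, -0.254, 0.012], 0.47), ([0.442, 0.136, 0.061], 0.42)]
stamp [([0.482, 0.446, 0.016], 0.64)]
labels []
cream [([0.364, -0.33, 0.012], 0.74)]
blister [([0.435, 0.265, 0.091], 0.69)]
```

View pics/t0.png

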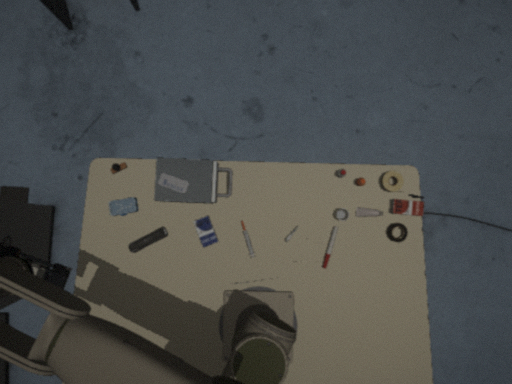

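View pics/s0.png

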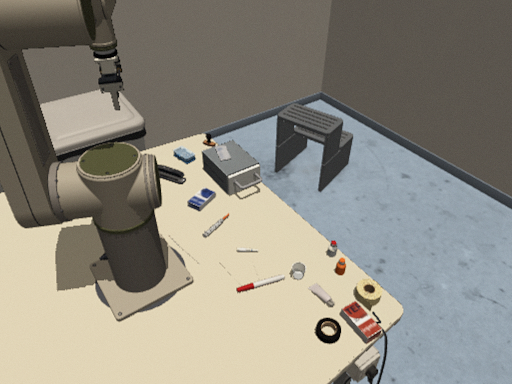

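The top view shows the cabinet at px (187,181), its handle on the right at (226,182), the clear vial at (340,173) and the orange decoy at (360,181). Next I'll measure these from depth.

```bash
cat >> h.py <<'E'
def cloud(cam,d,info=None):
    i=info or optics.camera_info(cam);K=np.array(i['camera_matrix']);V=np.array(i['view'])
    v,u=np.mgrid[:d.shape[0],:d.shape[1]]
    c=np.stack([(u-K[0,2])/K[0,0]*d,(v-K[1,2])/K[1,1]*d,d,np.ones_like(d)],-1)
    P=(c@np.linalg.inv(V).T)[...,:3]; P[d==0]=np.nan; return P
def tool():
    from scipy.spatial.transform import Rotation as R
    s=robot.read_state(); return np.array(s['tool_pos']),R.from_rotvec(s['orientation']).as_matrix(),s
E
python3 - <<'E'
from h import *
p,d=optics.read_camera('top');P=cloud('top',d)
z=P[...,2]
m=(z>.075)&(z<.095);m[:, :150]=0;m[:,240:]=0;m[:150]=0;m[210:]=0
q=P[m][:,:2];r=cv2.minAreaRect(q.astype(np.float32)*1000);print(r,m.sum())
m=(z>.035)&(z<.07);m[:, :214]=0;m[:,240:]=0;m[:150]=0;m[210:]=0
q=P[m];print('handle',q.min(0),q.max(0),len(q))
for (u0,u1,v0,v1) in [(330,350,165,182),(352,370,174,190)]:
    w=P[v0:v1,u0:u1].reshape(-1,3);w=w[w[:,2]>.015];print(w.min(0),w.max(0),np.median(w,0))
T,Rm,s=tool();print(Rm)
V=np.array(optics.camera_info('wrist')['view']);E=np.linalg.inv(V);print('cam in tool',Rm.T@(E[:3,3]-T),(Rm.T@E[:3,:3]).round(2))
print(optics.camera_info('wrist')['camera_matrix'])
E
```

```text
((448.12066650390625, 229.25877380371094), (182.1973876953125, 130.63307189941406), 88.8537368774414) 2588
handle [0.38303936 0.09188345 0.03542248] [0.50698306 0.14200739 0.06990669] 203
[ 0.4729972  -0.26156964  0.01506376] [ 0.49553512 -0.23564528  0.0597091 ] [ 0.48395757 -0.24558258  0.04066328]
[ 0.4468003  -0.31958282  0.01584659] [ 0.4719995  -0.296488    0.05685291] [ 0.45776451 -0.30580455  0.03898115]
[[-9.44810348e-01  3.27617772e-01  3.09491426e-05]
 [ 3.27617773e-01  9.44810347e-01  5.17415991e-05]
 [-1.22896028e-05  5.90254875e-05 -9.99999998e-01]]
cam in tool [ 0.07067816  0.00019582 -0.1763325 ] [[ 0.   -0.97 -0.25]
 [ 1.    0.   -0.  ]
 [ 0.   -0.25  0.97]]
[[314.80300323   0.         253.84604923]
 [  0.         314.80300323 193.60288041]
 [  0.           0.           1.        ]]
```

```bash
python3 -m inch '{"travel":[[-0.392,-0.368,-0.04],[-0.392,-0.368,-0.04],[-0.392,-0.368,-0.04],[-0.392,-0.368,-0.04],[-0.392,-0.368,-0.04],[-0.392,-0.368,-0.04],[-0.392,-0.368,-0.04],[-0.392,-0.368,-0.04],[-0.392,-0.368,-0.04],[-0.392,-0.368,-0.04]],"spin":[-0.334,-0.334,-0.334,-0.334,-0.334,-0.334,-0.334,-0.334,-0.334,-0.334]}' 0.6
python3 - <<'E'
from h import *
T,Rm,s=tool();print(T,Rm.round(3).tolist(),s['t'])
E
```

```text
t: 1.43
tool_pos: [0.3897, 0.1979, 0.2406]
orientation: [-0.001, 3.14, 0.001]
force: [1.2, 0.3, 0.3]
opening: 0.0377
gripper_force: 0.0
[0.38970846 0.19790915 0.24063611] [[-1.0, -0.0, 0.001], [-0.0, 1.0, 0.0], [-0.001, 0.0, -1.0]] 1.4333
```

```bash
python3 -m inch '{"travel":[[-0.05,-0.1,-0.01],[-0.05,-0.1,-0.01],[-0.05,-0.1,-0.01],[-0.05,-0.1,-0.01],[-0.05,-0.1,-0.01]],"spin":[0,0,0,0,0]}'
python3 - <<'E'
from h import *
T,Rm,s=tool();i=optics.camera_info('wrist');p,d=save('wrist','w1.png');print(T)
P=cloud('wrist',d,i);z=P[...,2];np.savez('w1.npz',P=P,d=d)
m=(z>.035)&(z<.068)&(P[...,1]<.14)&(P[...,1]>0.05)&(P[...,0]>.36)&(P[...,0]<.53)
print('handle',np.nanmin(P[m],0),np.nanmax(P[m],0),m.sum())
b=m&(abs(P[...,0]-.446)<.03);q=P[b];print('bar',np.median(q,0),q.min(0),q.max(0))
f=np.polyfit(q[:,0],q[:,1],1);print('slope',f)
m=(z>.074)&(z<.087)&(P[...,1]<.3);print(cv2.minAreaRect(P[m][:,:2].astype(np.float32)*1000),P[m].min(0),P[m].max(0))
E
```

```text
t: 1.85
tool_pos: [0.4398, 0.0984, 0.2503]
orientation: [0.005, 3.141, 0.0]
force: [-0.2, 1.1, -0.1]
opening: 0.0374
gripper_force: 0.0
[0.43975884 0.09835709 0.25029889]
handle [0.37999285 0.09025357 0.03550255] [0.50182421 0.13980534 0.06786381] 1363
bar [0.44711706 0.09766706 0.05886715] [0.41614619 0.09025357 0.03550255] [0.47598482 0.13817795 0.06786381]
slope [-0.01041842  0.11143711]
((443.53839111328125, 219.1935272216797), (163.66207885742188, 129.95794677734375), 88.91454315185547) [0.37730427 0.13642972 0.07406154] [0.50942717 0.29999695 0.08699483]
```

View pics/w1.png

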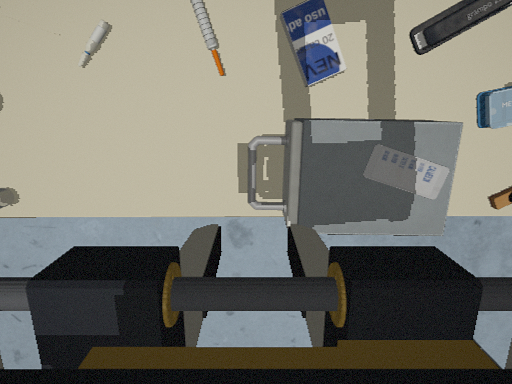

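The wrist view shows the handle bar at px (252,172), with the front panel at about x=292. The bar's y is about 0.095 and the cabinet yaw is 1.1° off square. I'll descend over the bar and grip it.

```bash
python3 -m inch '{"travel":[[-0.002,-0.003,0.03],[-0.002,-0.003,0.07],[-0.002,-0.003,0.11],[-0.002,-0.003,0.14],[-0.002,-0.003,0.165],[-0.002,-0.003,0.185],[-0.002,-0.003,0.197],[-0.002,-0.003,0.197],[-0.002,-0.003,0.197]],"spin":[0.019,0.019,0.019,0.019,0.019,0.019,0.019,0.019,0.019]}' 0.7
python3 -m inch '{"travel":[[0,0,0],[0,0,0],[0,0,0],[0,0,0],[0,0,0]],"spin":[0,0,0,0,0]}' 1 30
```

```text
t: 2.65
tool_pos: [0.4401, 0.0979, 0.0527]
orientation: [-0.027, -3.14, -0.0]
force: [-0.4, -0.5, -0.1]
opening: 0.0278
gripper_force: 0.0
t: 3.07
tool_pos: [0.4417, 0.0968, 0.0537]
orientation: [0.03, 3.14, 0.0]
force: [-0.0, -0.9, -0.3]
opening: 0.0016
gripper_force: 0.0
```

```bash
python3 - <<'E'
from h import *
T,Rm,s=tool();print(T,Rm.round(3).tolist(),s['opening'],s['force'],s['gripper_force'])
i=optics.camera_info('wrist');p,d=save('wrist','w2.png')
P=cloud('wrist',d,i)
q=np.load('w1.npz')['P']
for v in range(130,215,12):
    for u in (246,250,254,258,270,285): print(u,v,q[v,u].round(3).tolist(),end=' ')
    print()
E
```

```text
[0.44167548 0.09679121 0.05371998] [[-1.0, 0.019, 0.001], [0.019, 1.0, 0.0], [-0.001, 0.0, -1.0]] 0.0015846312495841589 [-0.00860218 -0.87103519 -0.30522048] 0.0
246 130 [0.393, 0.088, 0.0] 250 130 [0.393, 0.094, 0.001] 254 130 [0.393, 0.099, -0.0] 258 130 [0.393, 0.104, -0.002] 270 130 [0.393, 0.12, 0.001] 285 130 [0.392, 0.139, 0.018] 
246 142 [0.409, 0.088, 0.002] 250 142 [0.404, 0.094, 0.057] 254 142 [0.404, 0.099, 0.06] 258 142 [0.404, 0.104, 0.06] 270 142 [0.404, 0.117, 0.06] 285 142 [0.404, 0.135, 0.06] 
246 154 [0.425, 0.088, 0.001] 250 154 [0.418, 0.094, 0.059] 254 154 [0.417, 0.099, 0.059] 258 154 [0.425, 0.104, -0.0] 270 154 [0.425, 0.121, 0.0] 285 154 [0.421, 0.138, 0.03] 
246 166 [0.441, 0.088, 0.002] 250 166 [0.432, 0.094, 0.059] 254 166 [0.432, 0.099, 0.059] 258 166 [nan, nan, nan] 270 166 [0.442, 0.121, -0.0] 285 166 [0.436, 0.138, 0.037] 
246 178 [0.458, 0.088, 0.001] 250 178 [0.446, 0.094, 0.06] 254 178 [0.446, 0.099, 0.058] 258 178 [0.459, 0.104, -0.001] 270 178 [0.458, 0.121, 0.002] 285 178 [0.45, 0.138, 0.041] 
246 190 [0.476, 0.088, -0.0] 250 190 [0.461, 0.094, 0.06] 254 190 [0.461, 0.099, 0.058] 258 190 [0.475, 0.104, 0.001] 270 190 [0.475, 0.121, 0.002] 285 190 [0.463, 0.137, 0.05] 
246 202 [0.493, 0.088, 0.002] 250 202 [0.476, 0.094, 0.06] 254 202 [0.476, 0.099, 0.059] 258 202 [0.477, 0.104, 0.056] 270 202 [0.477, 0.118, 0.056] 285 202 [0.476, 0.136, 0.06] 
246 214 [0.51, 0.087, 0.002] 250 214 [0.51, 0.093, 0.002] 254 214 [0.51, 0.099, 0.002] 258 214 [0.51, 0.104, 0.001] 270 214 [0.511, 0.121, 0.001] 285 214 [0.49, 0.137, 0.062]
```

View pics/w2.png

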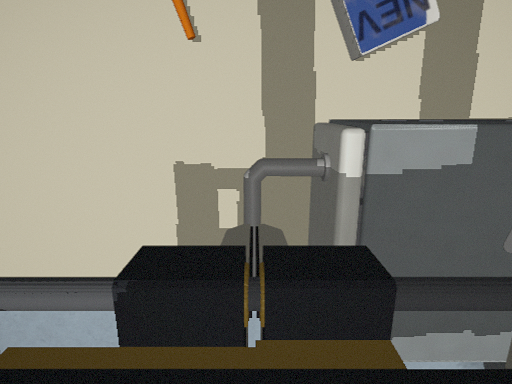

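```bash
python3 - <<'E'
from h import *
i=optics.camera_info('wrist');p,d=optics.read_camera('wrist')
P=cloud('wrist',d,i)
for v in (190,205,215,222,228,234,240):
    print(v,[P[v,u].round(3).tolist() for u in (246,250,254,258,261)])
cv2.imwrite('pics/w3.png',cv2.resize(p[150:300,180:330,::-1],(600,600),interpolation=cv2.INTER_CUBIC))
E
python3 -m inch '{"travel":[[0,0,0],[0,0,0]],"spin":[0,0]}'
```

```text
190 [[0.413, 0.093, 0.059], [0.414, 0.096, 0.059], [0.413, 0.098, 0.06], [0.414, 0.1, 0.058], [0.428, 0.103, 0.001]]
205 [[0.422, 0.093, 0.058], [0.422, 0.095, 0.06], [0.422, 0.098, 0.059], [0.422, 0.1, 0.059], [0.44, 0.103, 0.001]]
215 [[0.428, 0.093, 0.059], [0.428, 0.095, 0.06], [0.428, 0.097, 0.059], [0.428, 0.1, 0.059], [0.448, 0.102, 0.001]]
222 [[0.433, 0.093, 0.058], [0.432, 0.095, 0.061], [0.432, 0.097, 0.06], [0.433, 0.1, 0.057], [0.454, 0.102, -0.0]]
228 [[0.431, 0.093, 0.072], [0.432, 0.095, 0.071], [0.436, 0.097, 0.06], [0.432, 0.1, 0.07], [0.432, 0.101, 0.07]]
234 [[0.432, 0.093, 0.079], [0.433, 0.095, 0.076], [0.44, 0.097, 0.06], [0.431, 0.099, 0.08], [0.432, 0.101, 0.08]]
240 [[0.431, 0.094, 0.088], [0.433, 0.095, 0.084], [0.444, 0.097, 0.059], [0.431, 0.099, 0.088], [0.431, 0.101, 0.088]]
t: 3.33
tool_pos: [0.4412, 0.0967, 0.0531]
orientation: [-0.03, -3.141, 0.0]
force: [-0.1, 0.1, 0.2]
opening: 0.0005
gripper_force: 0.0
```

View pics/w3.png

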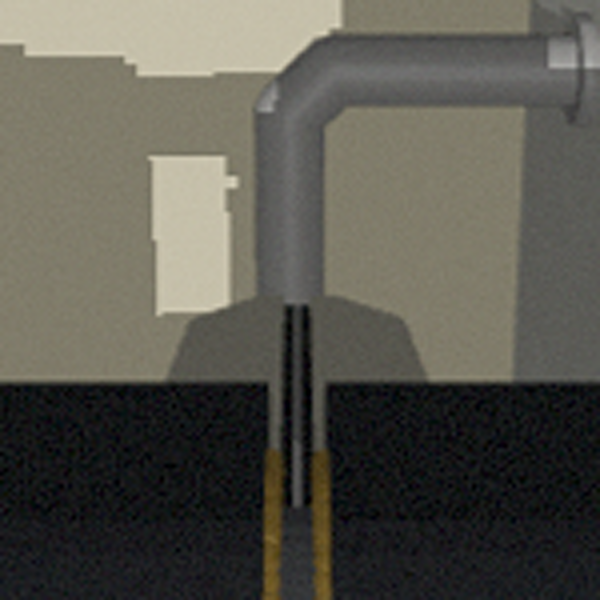

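```bash
python3 -m inch '{"travel":[[0,-0.004,0],[0,-0.01,0],[0,-0.02,0],[0,-0.02,0]],"spin":[0,0,0,0]}'
python3 - <<'E'
from h import *
i=optics.camera_info('wrist');p,d=optics.read_camera('wrist')
P=cloud('wrist',d,i);z=P[...,2]
m=(z>.056)&(z<.063)&(abs(P[...,0]-.42)<.008)&(P[...,1]<.12);print(np.median(P[m],0),m.sum())
cv2.imwrite('pics/w4.png',p[:,:,::-1])
E
```

```text
t: 3.67
tool_pos: [0.4408, 0.0751, 0.053]
orientation: [-0.031, -3.141, 0.001]
force: [0.3, -0.5, -0.2]
opening: 0.0013
gripper_force: 0.0
[0.41981659 0.09578356 0.05908024] 457
```

View pics/w4.png

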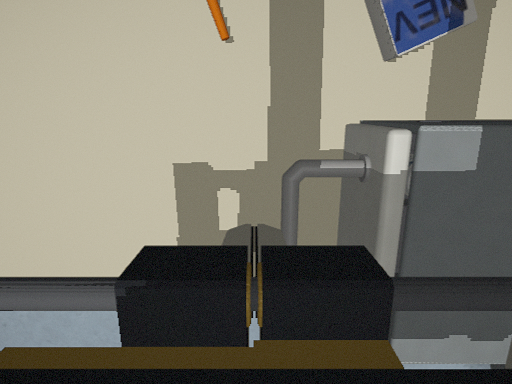

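```bash
python3 - <<'E'
from h import *
T,Rm,s=tool();i=optics.camera_info('wrist');p,d=optics.read_camera('wrist')
E=np.linalg.inv(np.array(i['view']));print('cam',E[:3,3],'tool',T, 'rel',Rm.T@(E[:3,3]-T),(Rm.T@E[:3,:3]).round(3).tolist())
P=cloud('wrist',d,i)
for v in (222,225,227,230,236,244): print(v,[P[v,u].round(3).tolist() for u in (250,252,254,256,258,290)])
# same from other cameras
for c in ('top','scene'):
    p,d=optics.read_camera(c);Q=cloud(c,d)
    m=(abs(Q[...,0]-T[0])<.03)&(abs(Q[...,1]-T[1])<.09)&(Q[...,2]>.01)&(Q[...,2]<.3)
    q=Q[m];print(c,len(q),q.min(0) if len(q) else '')
    if c=='scene':
        k=(abs(q[:,1]-T[1])<.012)&(abs(q[:,0]-T[0])<.02); print(np.sort(q[k][:,2])[:8],T)
        K=np.array(optics.camera_info(c)['camera_matrix']);V=np.array(optics.camera_info(c)['view'])
        x=K@(V@[*T,1])[:3];x=(x[:2]/x[2]).astype(int);print(x)
        a,b=x;cv2.imwrite('pics/s4.png',cv2.resize(p[max(b-60,0):b+60,a-60:a+60,::-1],(600,600),interpolation=cv2.INTER_CUBIC))
E
```

```text
cam [0.3702894  0.07758311 0.22939798] tool [0.44083902 0.0756738  0.05306111] rel [ 0.07057777  0.00044025 -0.17633539] [[0.001, -0.967, -0.253], [1.0, 0.001, -0.0], [0.0, -0.253, 0.967]]
222 [[0.453, 0.073, 0.001], [0.452, 0.074, 0.001], [0.453, 0.076, 0.001], [0.452, 0.077, 0.002], [0.453, 0.079, -0.0], [0.432, 0.097, 0.059]]
225 [[0.431, 0.074, 0.066], [0.455, 0.074, 0.001], [0.455, 0.076, 0.001], [0.455, 0.077, 0.001], [0.431, 0.079, 0.065], [0.434, 0.097, 0.06]]
227 [[0.431, 0.074, 0.069], [0.432, 0.075, 0.065], [0.433, 0.076, 0.064], [0.432, 0.077, 0.065], [0.431, 0.079, 0.069], [0.435, 0.097, 0.06]]
230 [[0.431, 0.074, 0.073], [0.432, 0.075, 0.07], [0.432, 0.076, 0.07], [0.433, 0.077, 0.069], [0.431, 0.078, 0.073], [0.436, 0.097, 0.06]]
236 [[0.431, 0.074, 0.082], [0.432, 0.075, 0.079], [0.432, 0.076, 0.078], [0.432, 0.077, 0.079], [0.432, 0.078, 0.08], [0.44, 0.097, 0.06]]
244 [[0.433, 0.074, 0.088], [0.432, 0.075, 0.089], [0.432, 0.076, 0.088], [0.433, 0.077, 0.088], [0.431, 0.078, 0.092], [0.445, 0.097, 0.06]]
top 172 [ 0.41086231 -0.01431715  0.06132071]
scene 1459 [ 0.41085928 -0.01416732  0.01106671]
[0.06344995 0.06424849 0.06516602 0.06698539 0.06803569 0.06880802
 0.0690639  0.069906  ] [0.44083902 0.0756738  0.05306111]
[255 187]
```

View pics/s4.png

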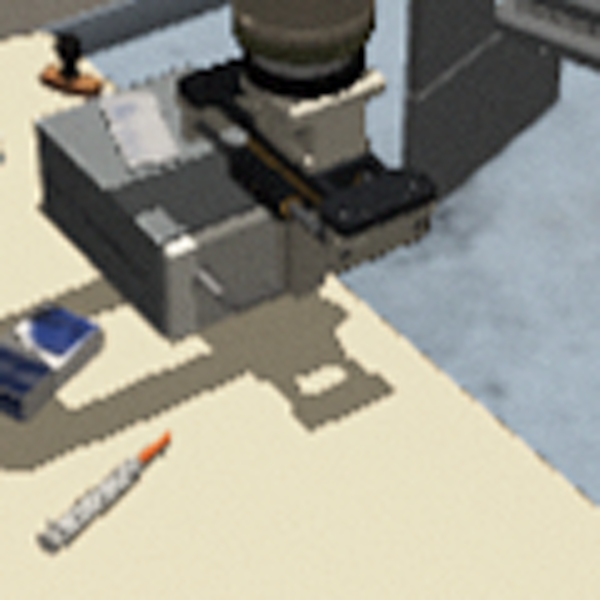

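```bash
python3 - <<'E'
from h import *
i=optics.camera_info('wrist');p,d=optics.read_camera('wrist')
P=cloud('wrist',d,i)
for v in (250,270,290,310,330,350): print(v,[P[v,u].round(3).tolist() for u in (150,200,240,253,300)])
p,d=optics.read_camera('scene');Q=cloud('scene',d);T=tool()[0]
m=(abs(Q[...,0]-T[0])<.06)&(Q[...,1]<T[1]-.02)&(Q[...,1]>T[1]-.12)&(Q[...,2]>.02);print(np.percentile(Q[m][:,2],[0,1,3,10,50]))
E
```

```text
250 [[0.404, 0.051, 0.156], [0.404, 0.064, 0.156], [0.405, 0.074, 0.155], [0.434, 0.077, 0.091], [0.404, 0.089, 0.156]]
270 [[0.404, 0.055, 0.166], [0.404, 0.066, 0.166], [0.404, 0.075, 0.166], [0.443, 0.077, 0.095], [0.405, 0.088, 0.166]]
290 [[0.406, 0.056, 0.171], [0.406, 0.067, 0.172], [0.406, 0.075, 0.171], [0.411, 0.077, 0.164], [0.406, 0.087, 0.171]]
310 [[0.41, 0.056, 0.172], [0.411, 0.066, 0.171], [0.411, 0.075, 0.171], [0.416, 0.077, 0.164], [0.412, 0.087, 0.171]]
330 [[0.415, 0.055, 0.172], [0.415, 0.066, 0.172], [0.416, 0.075, 0.171], [1.137, 0.061, -0.75], [0.416, 0.087, 0.171]]
350 [[0.417, 0.056, 0.175], [0.418, 0.066, 0.174], [0.419, 0.075, 0.174], [0.418, 0.077, 0.175], [0.418, 0.087, 0.175]]
[0.11930649 0.15066441 0.15820402 0.18305233 0.347382  ]
```

The fingers passed above the bar: cameras agree that the fingertips are at z≈0.063 while the reported TCP is 0.053. So the reported z reads about 27 mm low, while x and y agree. I'll correct for that and go again.

```bash
python3 -m inch '{"travel":[[0,0,-0.02],[0,0.01,-0.02],[0,0.02,-0.02],[0,0.02,-0.02],[0,0.02,-0.02],[0,0.02,-0.01],[0,0.02,0.005],[0,0.02,0.018],[0,0.02,0.027],[0,0.02,0.027]],"spin":[0,0,0,0,0,0,0,0,0,0]}' 0.7
python3 -m inch '{"travel":[[0,0,0],[0,0,0],[0,0,0],[0,0,0]],"spin":[0,0,0,0]}' 1 30
```

```text
t: 4.8
tool_pos: [0.4387, 0.0964, 0.0229]
orientation: [-0.03, -3.136, 0.001]
force: [-0.9, 0.6, -0.8]
opening: 0.0277
gripper_force: 0.0
t: 5.13
tool_pos: [0.4419, 0.0957, 0.0268]
orientation: [0.029, 3.14, -0.003]
force: [0.8, -6.4, 0.7]
opening: 0.0091
gripper_force: 30.0
```

```bash
python3 -m inch '{"travel":[[0,-0.01,0],[0,-0.03,0],[0,-0.05,0],[0,-0.07,0],[0,-0.09,0],[0,-0.11,0],[0,-0.13,0],[0,-0.142,0],[0,-0.149,0],[0,-0.149,0]],"spin":[0,0,0,0,0,0,0,0,0,0]}'
python3 -m inch '{"travel":[[0,0,0],[0,0,0],[0,0,0]],"spin":[0,0,0]}' 0.7
```

```text
t: 5.97
tool_pos: [0.439, -0.0537, 0.0268]
orientation: [0.032, 3.14, -0.001]
force: [1.4, -2.4, 2.7]
opening: 0.0094
gripper_force: 30.0
t: 6.22
tool_pos: [0.4383, -0.0517, 0.026]
orientation: [-0.028, -3.141, -0.0]
force: [-0.6, 1.2, 0.1]
opening: 0.0242
gripper_force: 0.0
```

```bash
python3 -m inch '{"travel":[[0,0,-0.02],[0,0,-0.06],[0,0,-0.1],[0,0,-0.14],[0,0.03,-0.17],[0,0.06,-0.2],[0,0.09,-0.2],[0,0.09,-0.2],[0,0.09,-0.2],[0,0.09,-0.2]],"spin":[0,0,0,0,0,0,0,0,0,0]}' 0
python3 - <<'E'
from h import *
T,Rm,s=tool();i=optics.camera_info('wrist');p,d=save('wrist','w5.png');print(T)
P=cloud('wrist',d,i);np.savez('w5.npz',P=P)
z=P[...,2]
m=(z>.056)&(z<.08)&(P[...,1]<.03)&(P[...,1]>-.07)
print(P[m].min(0),P[m].max(0))
c=models.look_for('wrist','stock_1');print([(np.round(r['centre'],3).tolist(),round(r['p'],2)) for r in c])
# expected pockets
u=np.array([.019,1,0]);w=np.array([1,-.019,0]);t=np.array([.440,.0745,.03]);K=np.array(i['camera_matrix']);V=np.array(i['view'])
for a in(-.044,0,.044):
  for b in(-.029,.029):
    q=t+a*u+b*w;x=K@(V@[*q,1])[:3];print(q.round(3),(x[:2]/x[2]).round())
    k=(abs(P[...,0]-q[0])<.013)&(abs(P[...,1]-q[1])<.013);print('  z90',np.percentile(z[k],[10,50,90]).round(3))
E
```

```text
t: 7.05
tool_pos: [0.4395, 0.0379, 0.2252]
orientation: [-0.027, -3.14, 0.001]
force: [-0.4, -0.3, 0.1]
opening: 0.09
gripper_force: 0.0
[0.43954314 0.03794355 0.22522825]
[ 0.37641864 -0.05843675  0.05600245] [0.50141079 0.02941932 0.0799972 ]
[([0.41, 0.11, 0.049], 0.94), ([0.467, 0.115, 0.051], 0.91), ([0.408, 0.072, 0.048], 0.84), ([0.41, 0.035, 0.049], 0.73), ([0.464, 0.068, 0.046], 0.65)]
[0.41  0.031 0.03 ] [247. 148.]
  z90 [0.334 0.338 0.355]
[0.468 0.03  0.03 ] [247. 196.]
  z90 [0.012 0.013 0.014]
[0.411 0.075 0.03 ] [285. 148.]
  z90 [0.332 0.341 0.354]
[0.469 0.074 0.03 ] [284. 196.]
  z90 [0.014 0.048 0.066]
[0.412 0.119 0.03 ] [322. 148.]
  z90 [0.013 0.048 0.065]
[0.47  0.118 0.03 ] [320. 196.]
  z90 [0.013 0.048 0.066]
```

View pics/w5.png

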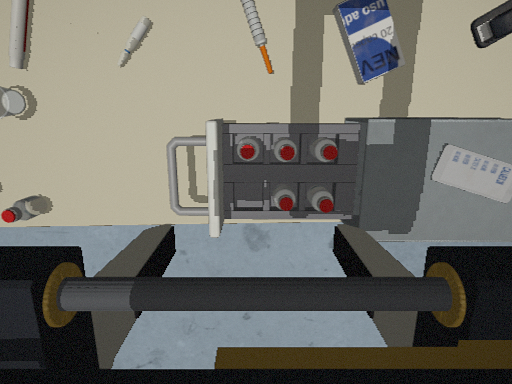

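All five stock vials are standing, and the empty pocket is the front row, far column at px (250,197). I'll measure it and then measure the spare.

```bash
python3 - <<'E'
from h import *
P=np.load('w5.npz')['P']
z=P[...,2]
for v in range(176,220,4): print(v,P[v,247].round(3).tolist())
for u in range(226,276,4): print(u,P[197,u].round(3).tolist(), P[182,u].round(3).tolist())
# caps
for x,y in ((.41,.031),(.411,.075),(.469,.074),(.412,.119),(.47,.118)):
    k=(abs(P[...,0]-x)<.016)&(abs(P[...,1]-y)<.016)&(z>.058)&(z<.075);q=P[k];print('cap',(q.min(0)+q.max(0))/2,q.max(0)-q.min(0))
E
```

```text
176 [0.444, 0.03, 0.03]
180 [0.448, 0.03, 0.031]
184 [0.458, 0.029, 0.012]
188 [0.463, 0.029, 0.012]
192 [0.468, 0.029, 0.012]
196 [0.473, 0.029, 0.013]
200 [0.478, 0.029, 0.014]
204 [0.484, 0.029, 0.012]
208 [0.487, 0.029, 0.021]
212 [0.489, 0.029, 0.032]
216 [0.494, 0.029, 0.03]
226 [0.47, 0.004, 0.03] [0.45, 0.004, 0.032]
230 [0.469, 0.009, 0.031] [0.451, 0.009, 0.031]
234 [0.474, 0.012, 0.013] [0.455, 0.013, 0.012]
238 [0.474, 0.017, 0.013] [0.455, 0.018, 0.013]
242 [0.474, 0.022, 0.013] [0.455, 0.023, 0.013]
246 [0.474, 0.028, 0.013] [0.455, 0.028, 0.012]
250 [0.475, 0.033, 0.012] [0.455, 0.033, 0.013]
254 [0.475, 0.038, 0.012] [0.455, 0.038, 0.013]
258 [0.475, 0.043, 0.014] [0.455, 0.043, 0.014]
262 [0.473, 0.048, 0.022] [0.454, 0.048, 0.017]
266 [0.47, 0.052, 0.032] [0.452, 0.053, 0.03]
270 [0.475, 0.058, 0.013] [0.455, 0.058, 0.013]
274 [0.466, 0.061, 0.047] [0.456, 0.063, 0.012]
cap [0.41006257 0.03076252 0.06297923] [0.01727839 0.01630022 0.00748214]
cap [0.41191023 0.07391243 0.06282444] [0.01717751 0.01643901 0.00867101]
cap [0.46845938 0.07336764 0.06302824] [0.01644096 0.01706769 0.00811842]
cap [0.41266156 0.11970689 0.06258946] [0.01742712 0.01793843 0.00912257]
cap [0.47164566 0.11720143 0.06270618] [0.01765907 0.01613022 0.00839995]
```

```bash
python3 -m inch '{"travel":[[-0.03,-0.27,0],[-0.03,-0.27,0],[-0.03,-0.27,0],[-0.03,-0.27,0],[-0.03,-0.27,0],[-0.03,-0.27,0],[-0.03,-0.27,0],[-0.03,-0.27,0],[-0.03,-0.27,0]],"spin":[0,0,0,0,0,0,0,0,0]}'
python3 - <<'E'
from h import *
T,Rm,s=tool();i=optics.camera_info('wrist');p,d=save('wrist','w6.png');print(T,s['q'])
P=cloud('wrist',d,i);z=P[...,2]
for x,y in ((.484,-.246),(.458,-.306)):
    k=(abs(P[...,0]-x)<.022)&(abs(P[...,1]-y)<.022)
    for lo,hi in ((.015,.04),(.045,.07)):
        kk=k&(z>lo)&(z<hi);q=P[kk];print(x,lo,(q.min(0)+q.max(0))/2,q.max(0)-q.min(0),z[kk].max(),p[kk].mean(0).round())
E
```

```text
t: 7.9
tool_pos: [0.4638, -0.2344, 0.2249]
orientation: [-0.036, -3.139, -0.002]
force: [-0.3, 0.5, 0.6]
opening: 0.0931
gripper_force: 0.0
[ 0.46378122 -0.23442339  0.22485954] [-5.66735556e-01 -9.16566525e-02  1.68477273e+00  5.70397506e-05
  1.55099444e+00 -2.11454572e+00]
0.484 0.015 [ 0.48097293 -0.25035015  0.02720747] [0.02427609 0.02538984 0.02419552] 0.03930523091897731 [110. 109. 100.]
0.484 0.045 [ 0.48149755 -0.25024758  0.05059069] [0.0160992  0.01622702 0.01029663] 0.05573900111360103 [90. 32. 30.]
0.458 0.015 [ 0.45551833 -0.31054813  0.02756712] [0.0252745  0.02525469 0.0240538 ] 0.03959402155061459 [122.  67.  14.]
0.458 0.045 [ 0.45520822 -0.31094292  0.050263  ] [0.01654938 0.01758265 0.01040562] 0.05546580939844298 [160.  99.  29.]
```

View pics/w6.png

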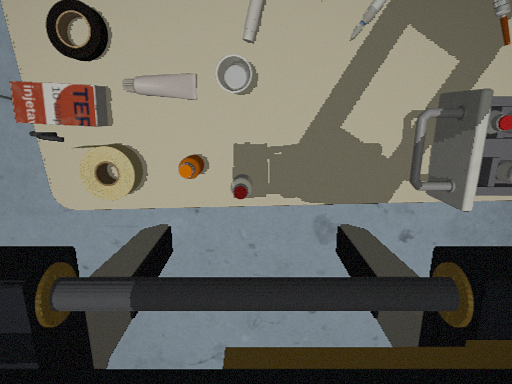

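The spare is at (0.4815, −0.250), at px (240,188), with the orange look-alike at (191,167). The pocket centre is at about (0.4685, 0.0295). I'll turn 90° above the spare so the jaws close across the columns.

```bash
python3 -m inch '{"travel":[[-0.018,-0.015,0.02],[-0.018,-0.015,0.04],[-0.018,-0.015,0.06],[-0.018,-0.015,0.08],[-0.018,-0.015,0.1],[-0.018,-0.015,0.1],[-0.018,-0.015,0.1],[-0.018,-0.015,0.1],[-0.018,-0.015,0.1],[-0.018,-0.015,0.1]],"spin":[1.571,1.571,1.571,1.571,1.571,1.571,1.571,1.571,1.571,1.571]}' 0.35
python3 -m inch '{"travel":[[0,0,0],[0,0,0],[0,0,0]],"spin":[0.32,0.32,0.32]}'
python3 -m inch '{"travel":[[0,0,0],[0,0,0]],"spin":[0,0]}'
python3 - <<'E'
from h import *
T,Rm,s=tool();print(T,Rm.round(3).tolist(),s['q'][5])
E
```

```text
t: 8.78
tool_pos: [0.4826, -0.2465, 0.1259]
orientation: [-1.867, -2.525, -0.0]
force: [-0.4, 0.3, 0.3]
opening: 0.0608
gripper_force: 0.0
t: 9.03
tool_pos: [0.4827, -0.2466, 0.126]
orientation: [-2.247, -2.195, -0.0]
force: [-0.1, -0.3, 0.1]
opening: 0.0605
gripper_force: 0.0
t: 9.2
tool_pos: [0.4827, -0.247, 0.1261]
orientation: [-2.237, -2.205, -0.0]
force: [0.0, 0.1, 0.3]
opening: 0.0606
gripper_force: 0.0
[ 0.48273481 -0.24697935  0.12609098] [[0.014, 1.0, -0.0], [1.0, -0.014, 0.0], [0.0, -0.0, -1.0]] -0.5534697466827897
```

```bash
python3 -m inch '{"travel":[[-0.003,-0.001,0.03],[-0.003,-0.001,0.06],[-0.003,-0.001,0.085],[-0.003,-0.001,0.1],[-0.003,-0.001,0.11],[-0.003,-0.001,0.116],[-0.003,-0.001,0.116],[-0.003,-0.001,0.116]],"spin":[0,0,0,0,0,0,0,0]}'
python3 -m inch '{"travel":[[0,0,0],[0,0,0],[0,0,0],[0,0,0],[0,0,0],[0,0,0]],"spin":[0,0,0,0,0,0]}' 1 15
```

```text
t: 9.87
tool_pos: [0.4822, -0.2512, 0.0109]
orientation: [2.24, 2.202, 0.0]
force: [-0.1, 0.5, 1.1]
opening: 0.0602
gripper_force: 0.0
t: 10.37
tool_pos: [0.4819, -0.2512, 0.0103]
orientation: [2.241, 2.201, 0.0]
force: [-0.4, -0.1, 0.2]
opening: 0.0251
gripper_force: 10.0
```

```bash
python3 -m inch '{"travel":[[0,0,-0.02],[0,0,-0.05],[0,0,-0.09],[0,0,-0.12],[0.03,-0.002,-0.13],[0.07,-0.005,-0.13],[0.11,-0.007,-0.13],[0.15,-0.01,-0.13],[0.19,-0.013,-0.13],[0.225,-0.016,-0.13]],"spin":[0,0,0,0,0,0,0,0,0,0]}'
python3 -m inch '{"travel":[[0.025,-0.001,0],[0.045,-0.002,0],[0.055,-0.002,0],[0.055,-0.002,0],[0.055,-0.002,0],[0.055,-0.002,0]],"spin":[0,0,0,0,0,0]}'
python3 - <<'E'
from h import *
T,Rm,s=tool();print(T,Rm.round(3).tolist(),s['gripper_force'],s['opening'])
i=optics.camera_info('wrist');p,d=save('wrist','w7.png');P=cloud('wrist',d,i);np.savez('w7.npz',P=P)
print([np.round(r['centre'],3).tolist() for r in models.look_for('wrist','stock_1')])
E
```

```text
t: 11.2
tool_pos: [0.4692, -0.0237, 0.1401]
orientation: [-2.241, -2.201, -0.001]
force: [1.0, 0.7, -0.9]
opening: 0.025
gripper_force: 15.0
t: 11.7
tool_pos: [0.4688, 0.0281, 0.14]
orientation: [2.242, 2.2, -0.001]
force: [0.4, 0.3, -0.4]
opening: 0.0249
gripper_force: 15.0
[0.46884184 0.02814825 0.14004922] [[0.019, 1.0, -0.0], [1.0, -0.019, -0.001], [-0.001, -0.0, -1.0]] 14.985323724213231 0.02486198332431653
[[0.416, 0.078, 0.051], [0.471, 0.074, 0.058], [0.417, 0.115, 0.049], [0.416, 0.037, 0.047], [0.473, 0.117, 0.064]]
```

View pics/w7.png

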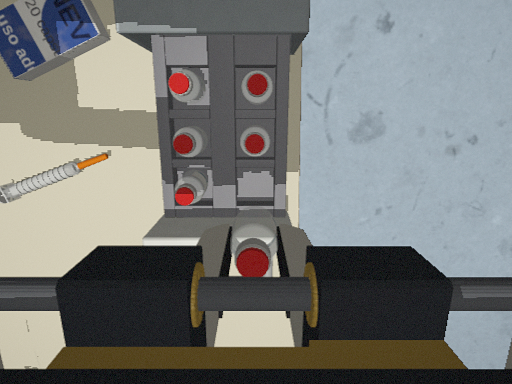

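The vial hangs upright at px (253,250), in line with the empty pocket at (258,185). Lowering it now.

```bash
python3 -m inch '{"travel":[[0,0,0.03],[0,0,0.06],[0,0,0.08],[0,0,0.095],[0,0,0.105],[0,0,0.112],[0,0,0.116],[0,0,0.116],[0,0,0.116]],"spin":[0,0,0,0,0,0,0,0,0]}'
```

```text
t: 12.55
tool_pos: [0.4694, 0.029, 0.0248]
orientation: [2.241, 2.201, 0.001]
force: [0.4, 0.2, -0.5]
opening: 0.0249
gripper_force: 15.0
```

```bash
python3 -m inch '{"travel":[[0,0,0.001],[0,0,0.0015],[0,0,0.0015]],"spin":[0,0,0]}'
python3 -m inch '{"travel":[[0,0,0],[0,0,0],[0,0,0],[0,0,0]],"spin":[0,0,0,0]}' 0.58
python3 -m inch '{"travel":[[0,0,-0.01],[0,0,-0.03],[0,0,-0.06],[0,0,-0.1],[0,0,-0.13],[-0.03,0,-0.15],[-0.05,0,-0.15],[-0.05,0,-0.15],[-0.05,0,-0.15]],"spin":[0,0,0,0,0,0,0,0,0]}'
python3 - <<'E'
from h import *
T,Rm,s=tool();print(T)
i=optics.camera_info('wrist');p,d=save('wrist','w8.png');P=cloud('wrist',d,i);z=P[...,2]
for x,y in ((.41,.031),(.468,.03),(.411,.075),(.469,.074),(.412,.119),(.47,.118)):
    k=(abs(P[...,0]-x)<.016)&(abs(P[...,1]-y)<.016)&(z>.058)&(z<.075);q=P[k];print('cap',(q.min(0)+q.max(0))/2,q.max(0)-q.min(0),k.sum())
m=(abs(P[...,0]-.438)<.025)&(abs(P[...,1]+.055)<.012)&(z>.055)&(z<.064);print('bar',np.median(P[m],0))
E
```

```text
t: 12.8
tool_pos: [0.4692, 0.0292, 0.0231]
orientation: [2.241, 2.201, 0.001]
force: [0.3, -0.0, -0.1]
opening: 0.0251
gripper_force: 15.0
t: 13.13
tool_pos: [0.4688, 0.0292, 0.0227]
orientation: [2.241, 2.201, 0.0]
force: [-0.2, 0.8, 0.2]
opening: 0.0388
gripper_force: 0.0
t: 13.88
tool_pos: [0.468, -0.0214, 0.1735]
orientation: [2.243, 2.199, 0.001]
force: [0.9, -0.0, -0.3]
opening: 0.0388
gripper_force: 0.0
[ 0.46799565 -0.02138374  0.17347675]
cap [0.41038045 0.0314097  0.06277369] [0.01676418 0.01700144 0.00938232] 310
cap [0.46816498 0.03025612 0.0636938 ] [0.01715987 0.01699711 0.00738759] 307
cap [0.41207169 0.07410863 0.06275177] [0.01709323 0.01721104 0.0089224 ] 355
cap [0.4689846  0.07330668 0.06285269] [0.01652643 0.01658451 0.00917852] 340
cap [0.41249695 0.11958885 0.06257223] [0.01771012 0.01724464 0.00907788] 407
cap [0.47197705 0.1180237  0.0629129 ] [0.01677295 0.01703403 0.00894571] 400
bar [ 0.4377931  -0.05149842  0.05904048]
```

View pics/w8.png

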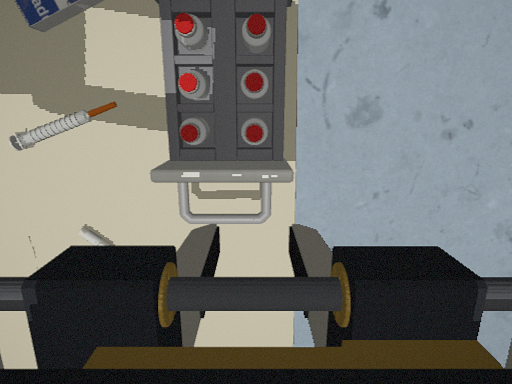

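All six vials stand with level caps; the new one is at px (255,132). I'll push the bar shut from the front with closed fingers.

```bash
python3 -m inch '{"travel":[[-0.03,-0.015,0],[-0.06,-0.029,0],[-0.06,-0.029,0.03],[-0.06,-0.029,0.07],[-0.06,-0.029,0.1],[-0.06,-0.029,0.125],[-0.06,-0.029,0.14],[-0.06,-0.029,0.147],[-0.06,-0.029,0.147],[-0.06,-0.029,0.147]],"spin":[0,0,0,0,0,0,0,0,0,0]}' 1
python3 -m inch '{"travel":[[0.004,0,0],[0.008,0,0],[0.012,0,0],[0.016,0,0],[0.022,0,0],[0.03,0,0],[0.04,0,0],[0.05,0,0],[0.06,0,0],[0.07,0,0]],"spin":[0,0,0,0,0,0,0,0,0,0]}'
```

```text
t: 14.77
tool_pos: [0.4377, -0.0797, 0.0258]
orientation: [-2.24, -2.202, 0.0]
force: [0.7, -0.2, 0.8]
opening: 0.0004
gripper_force: 0.0
t: 15.6
tool_pos: [0.4391, -0.0091, 0.0257]
orientation: [2.241, 2.201, 0.0]
force: [1.4, -3.3, 1.5]
opening: 0.0005
gripper_force: 1.5
```

```bash
python3 -m inch '{"travel":[[0.01,0,0],[0.02,0,0],[0.03,0,0],[0.04,0,0],[0.05,0,0],[0.06,0,0],[0.068,0,0],[0.075,0,0],[0.08,0,0],[0.083,0,0]],"spin":[0,0,0,0,0,0,0,0,0,0]}'
python3 -m inch '{"travel":[[0.001,0,0],[0.002,0,0],[0.003,0,0],[0.004,0,0],[0.005,0,0],[0.005,0,0]],"spin":[0,0,0,0,0,0]}'
```

```text
t: 16.43
tool_pos: [0.4402, 0.0734, 0.0254]
orientation: [-2.24, -2.202, 0.001]
force: [0.5, -2.3, 1.2]
opening: 0.0005
gripper_force: 1.1
t: 16.93
tool_pos: [0.4403, 0.0777, 0.0254]
orientation: [-2.241, -2.201, 0.001]
force: [-0.0, -1.5, 1.2]
opening: 0.0003
gripper_force: 0.7
```

```bash
python3 -m inch '{"travel":[[0.001,0,0],[0.002,0,0],[0.003,0,0],[0.004,0,0],[0.004,0,0]],"spin":[0,0,0,0,0]}'
python3 -m inch '{"travel":[[0.001,0,0],[0.002,0,0],[0.003,0,0],[0.003,0,0]],"spin":[0,0,0,0]}'
```

```text
t: 17.35
tool_pos: [0.4404, 0.0816, 0.0254]
orientation: [-2.241, -2.202, 0.001]
force: [-1.4, -4.2, -0.8]
opening: 0.0007
gripper_force: 1.8
t: 17.68
tool_pos: [0.4404, 0.0818, 0.0255]
orientation: [2.239, 2.199, -0.007]
force: [-3.1, -18.7, 3.5]
opening: 0.0006
gripper_force: 9.7
```

The drawer is against its stop: 19 N and no further motion. I'll back off, raise and check.

```bash
python3 -m inch '{"travel":[[-0.01,0,0],[-0.03,0,0],[-0.03,0,-0.03],[-0.03,0,-0.07],[-0.03,0,-0.11],[-0.03,0,-0.15],[-0.03,0,-0.19],[-0.03,0,-0.2],[-0.03,0,-0.2],[-0.03,0,-0.2]],"spin":[0,0,0,0,0,0,0,0,0,0]}'
python3 - <<'E'
from h import *
T,Rm,s=tool();print(T,s['t'],s['force'])
i=optics.camera_info('wrist');p,d=save('wrist','w9.png');P=cloud('wrist',d,i);z=P[...,2]
m=(abs(P[...,0]-.438)<.025)&(abs(P[...,1]-.095)<.015)&(z>.055)&(z<.064);print('bar',np.median(P[m],0))
p,d=save('top','t9.png');a=cv2.imread('pics/t0.png')
dif=np.abs(a.astype(int)-p[:,:,::-1]).max(2);ys,xs=np.where(dif>50);print(len(xs))
for n in ['cup','stamp','cream','blister']: print(n,[np.round(r['centre'],3).tolist() for r in models.look_for('top',n)][:1])
E
```

```text
t: 18.52
tool_pos: [0.4407, 0.055, 0.2258]
orientation: [2.24, 2.201, 0.003]
force: [0.6, 0.5, -0.2]
opening: 0.0005
gripper_force: 0.0
[0.44070233 0.05498968 0.22582929] 18.5167 [ 0.64107088  0.50341908 -0.18705989]
bar [0.43800646 0.09652074 0.05904891]
11801
cup [[0.351, -0.257, 0.012]]
stamp [[0.484, 0.447, 0.015]]
cream [[0.366, -0.332, 0.01]]
blister [[0.438, 0.266, 0.09]]
```

View pics/w9.png

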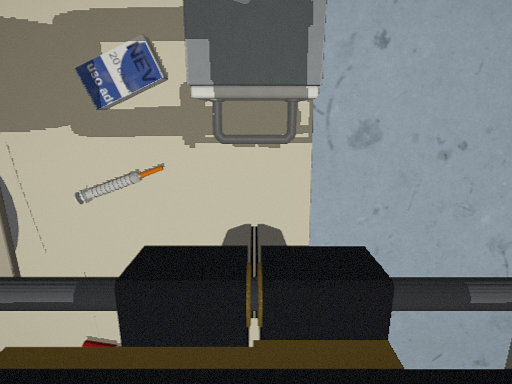

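The drawer is flush with the cabinet (front at v≈92), the bar is back at y=0.0965, and the bystanders re-detected from above (cup, stamp, cream, blister) are unmoved. Handing in.

```bash
python3 -c "from plant import close_job; print(close_job())"
```

```text
the job is handed in; nothing more can be done
None
```

The job is handed in at about 19 s: I opened the drawer, stood the spare upright in the empty front-row pocket, saw all six vials standing, and pushed the drawer shut against its stop; the cup, stamp, cream and blister had not moved, but the label roll was not re-measured.

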